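# Close the last fastener on the leaf display case

## Robot

A 7-joint arm with a two-finger parallel gripper is mounted at the origin on the work surface. World frame = base frame: x ahead of the robot, y to its left, z up, the work surface at z = 0. Lengths are in m, angles in rad, forces in N, time in s.
With the tool pointing down it reaches from about 0.425 to 0.925 m from the base axis. Payload 6.8 kg.
Tool frame: the origin (TCP) lies at the very end of the fingers, on their centre line; the grasp point (between the pads) lies 19 mm behind it (r.grip_depth is the distance from the TCP to the grasp point, in m); z points along the fingers, y is the direction in which the jaws open and shut (so a half turn about z gives the same grasp; the last joint's range is limited). The gripper opens to 85 mm and grips with 20 to 120 N. Pads are 22 mm wide; open, the fingers measure 114 mm over their backs; the gripper's body (76 mm by 85 mm) begins 54 mm behind the grasp point. The pads swing forward as they close: fully open they stand 13 mm farther back than shut.
Start: joints at [-0.108, 0.477, 0.022, 1.555, -0.011, 1.109, -0.083], TCP at [0.675, 0, 0.202] pointing down, gripper open.
Joint ranges: [-2.96, 2.96], [-0.34, 2.1], [-1.41, 1.46], [0.24, 2.44], [-1.37, 4.51], [0.17, 1.92], [-2.96, 2.96]. Speed limits (rad/s): [2.39, 2.39, 3.14, 3.14, 3.14, 3.14, 3.14].

## Interface

Orientations are given as a rotation vector (axis times angle).
In Python, from bench import status, eyes, workorder, spotter, r gives the robot as it stands.
- The arm moves only by the tool drive_tool, never from a script. Its argument "commands" is a list of rows, each an object of numbers: "rx", "ry", "rz": the turn, a rotation vector about the world's x, y, z normalised to -1 to 1, where 1 is 8 degrees; "tx", "ty", "tz": the shift along the world's x, y, z normalised to -1 to 1, where 1 is 20 mm; "grip": the closure, from -1 (fully open) to 1 (shut). A call has 1 to 10 rows; each row shifts and turns the commanded pose from where the row before left it; what a row does not reach is not made up. A row lasts 1/8 s, in which the tool goes at most 62.5 mm and 10.7 degrees, less where a joint would pass 70% of its speed; a pose out of reach is approached as far as the arm can. A call with a number of a shift or a turn outside -1 to 1 is refused whole. A call with a gripper value outside its range is refused whole. The fingers move at their own pace and stop on an object; "grip_force" is the grip in N (left out, the last holds). Time passes only in rows, so rows that do not move let the fingers close. It gives the time, the measured TCP pose, the force and the opening at its end, in the units of the state.
- status.get_obs(): the state, without advancing time (a new reading comes with each control period).
- eyes.grab_frame(name): name is "scene" or "side" or "wrist"; returns a dict with "frame" (400x640x3 uint8, blue, green, red), "range_z" (400x640 float32, m along the optical axis (not along the pixel's ray), 0 where there is no reading), "fx", "fy", "cx", "cy" (pixels), "dist_coeffs" ([k1, k2, p1, p2, k3] as OpenCV has them; the pictures are not rectified), "T" (4x4, takes a point from camera to world coordinates); the wrist camera has in their place "T_tool_cam" (4x4, takes a point from camera to tool coordinates, whose origin is the TCP and whose axes are the flange's). Camera axes: x right, y down, z forward; pixel columns grow to the right and rows downward; lengths in m; the calibration is good to about 2 mm. A picture is of the moment at which its call begins: read the wrist's pose just before it.
- workorder.hand_in(): hands the job in, once; it reports no verdict.
Trained networks look in the newest picture that a camera, given by its name, has taken for a name from the list of things; names that differ only in an ending like _2 or _b are one class to them, and where a whole thing is asked for, a point or a joint stands for the part that bears it (a point fixed in the world has none). Each returns a list of dicts, best first, with "confidence" (0 to 1); they miss things now and then, are a little off and sometimes report something else, mostly with a low value. They report only what shows in the picture. A call takes as long as a camera call.
- spotter.boxes_of(camera, target): "position" ([column, row] as shares, 0 to 1, of the picture: columns of its width, rows of its height, amid what is visible of it).
- spotter.masks_of(camera, target): "mask" (400x640 bool, what is visible of it) and "position" ([column, row] as shares, 0 to 1, of the picture: columns of its width, rows of its height, amid what is visible of it).
The state is a dict: "clock": time; "joints": joint angles; "qvel": joint speeds; "tau": joint torques, N m; "tcp_pos": TCP position; "orientation": TCP orientation; "contact_force": force on the tool from outside, world axes, zero at the start; "moment": the same for the moment, N m; "grip_width": finger opening in m.
Only numpy, scipy, OpenCV 4.12 (cv2) and the standard library are available. Lean on these libraries where they do the work, as an engineer would, in place of code of your own. Each camera call takes 0.05 s, during which the arm holds its last target.

## Task

The clear cover of the leaf display case is held by three wing fasteners on its metal rim; two are locked, and one was left open, its wing lying along the rim. Turn the open one clockwise (seen from above), about a quarter turn, until it drops home in its locked detent and stays there with its wing pointing straight across the rim like the others, then let go. Leave the two locked ones locked.

Things in the scene. Friction and masses are not known exactly. Their poses are not given: they have to be found in the camera images.
- wing_a (a joint): Angle (rad) of the fastener left open: 0 (its start) = wing along the long side of the rim, growing clockwise seen from above, locked detent and stop at 1.57 (wing straight across the rim). It rests in either detent; between them it rises by up to 4 mm (at 0.79) against a 10 N spring, needing up to 0.1 N m; let go past about 0.9 it snaps on to 1.57 by itself. Which of the three places it sits on varies.
- wing_a_grip (a point): Grip point of the open fastener, on its turning axis. The wing is an upright black plate 44 mm long, 10 thick, 30 high; this point is 9 mm below its top edge. z is up, y runs along the wing's length, x across its thickness (turning with it). Under the wing: a hub, 11 mm radius, 3 high, on a stem over a steel seat of 19 mm radius. The point is 73 mm above the table in either detent.
- wing_b (a joint): Angle (rad) of a second fastener of the same make: 0 = locked (wing across the rim), as it starts, to be left so; negative when turned anticlockwise towards open. All three sit on top of the fixed case (200 x 260 mm, 45 high), on its long sides: two on one side 176 mm apart, one in the middle of the other side 156 mm across.
- wing_c (a joint): Angle (rad) of the third fastener of the same make: 0 = locked (wing across the rim), as it starts, to be left so; negative when turned anticlockwise towards open.

How it is judged:
At the end, for the whole second after the job is handed in: The fastener that was open stands still within 10 degrees of its locked stop (angle above 1.4 rad), and the other two are still locked (angle above -0.17 rad) (value of joint wing_a above 1.4 rad and velocity of joint wing_a below 0.05 rad/s and value of joint each of wing_b, wing_c above -0.17 rad); the robot touches nothing.
It fails at once if a fastener that was locked is turned out of its detent (value of joint any of wing_b, wing_c below -0.35 rad).
It also fails if it takes over 32 s, if anything falls off the work surface, if the arm or the gripper's body presses on something with over 40 N, if the wrist force passes 120 N, or if a joint passes its speed limit or range.

## Working session

There is one attempt and no reset: what is moved stays moved. The work goes in short steps, Python scripts to look and compute and a tool call to move; the robot and the scene stay as the last step left them, time stands still between calls to the robot, and variables do not carry over. Pictures are saved under pics/ and viewed, and the job is handed in when it is done.

Besides the shell and the picture viewer there is one more tool, called after ">>>" by a JSON object that holds its "fn" and its "kwargs". drive_tool: Moves the arm, as the interface text tells. Scaled input: -1 to 1 covers 20 mm each way for a shift and 8 degrees each way for a turn. Its arguments: {"type":"object","properties":{"commands":{"type":"array","items":{"type":"object","properties":{"rx":{"type":"number"},"ry":{"type":"number"},"rz":{"type":"number"},"tx":{"type":"number"},"ty":{"type":"number"},"tz":{"type":"number"},"grip":{"type":"number"}}}},"grip_force":{"type":"number"}},"required":["commands"]}

```bash
mkdir -p pics; ls
cat > h.py <<'E'
from bench import status, eyes, workorder, spotter, r
import numpy as np, cv2
from scipy.spatial.transform import Rotation as R
def grab(n):
    o=status.get_obs(); f=eyes.grab_frame(n)
    if 'T' in f: T=np.array(f['T'])
    else:
        W=np.eye(4); W[:3,:3]=R.from_rotvec(o['orientation']).as_matrix(); W[:3,3]=o['tcp_pos']; T=W@np.array(f['T_tool_cam'])
    K=np.array([[f['fx'],0,f['cx']],[0,f['fy'],f['cy']],[0,0,1]]); return f,T,K,np.array(f['dist_coeffs'])
def ray(u,T,K,D):
    p=cv2.undistortPoints(np.array([[u]],float),K,D)[0,0]; return T[:3,:3]@np.array([p[0],p[1],1])
def pts(mask,f,T,K,D):
    v,u=np.nonzero(mask&(f['range_z']>0)); z=f['range_z'][v,u]
    p=cv2.undistortPoints(np.stack([u,v],1)[:,None].astype(float),K,D)[:,0]
    return np.c_[p*z[:,None],z]@T[:3,:3].T+T[:3,3]
E
python3 - <<'E'
from h import *
print(status.get_obs())
for n in ['scene','side','wrist']:
    f,T,K,D=grab(n); im=f['frame'].copy()
    for t in ['wing_a','wing_a_grip']:
        for m in spotter.masks_of(n,t):
            P=pts(m['mask'],f,T,K,D); 
            print(n,t,round(m['confidence'],2),np.array(m['position'])*[640,400],m['mask'].sum(), np.median(P,0).round(3) if len(P) else None, P[:,2].max() if len(P) else None)
            cs,_=cv2.findContours(m['mask'].astype(np.uint8),0,2); cv2.drawContours(im,cs,-1,(0,0,255),1)
    cv2.imwrite(f'pics/{n}0.png',im)
E
```

```text
pics
{'clock': 0.0, 'joints': array([-0.10809633,  0.47777878,  0.0223663 ,  1.55647006, -0.01149964,
        1.10929151, -0.08312825]), 'qvel': array([ 0.0006754 ,  0.00070264,  0.00021078, -0.00240158,  0.00279545,
       -0.00146946,  0.00214176]), 'tau': array([-5.45967814e-04, -5.96443820e+01,  1.60769675e+00, -2.81194621e+01,
        1.24063640e-02,  9.39900521e-03,  2.20753498e-05]), 'tcp_pos': array([ 6.74348545e-01, -3.90505506e-05,  2.00932716e-01]), 'orientation': array([-2.22064571e+00, -2.22057032e+00,  2.17678326e-03]), 'contact_force': array([-0.32571479, -0.50868499, -0.16215327]), 'moment': array([-0.02039282, -0.01867531,  0.00956306]), 'grip_width': 0.08576829121874943}
scene wing_a 0.64 [369.024 245.92 ] 409 [0.545 0.13  0.071] 0.08376592175731579
scene wing_a 0.62 [267.072 208.08 ] 424 [ 0.661 -0.006  0.071] 0.08325712217513392
scene wing_a 0.61 [350.4 159.6] 218 [ 0.487 -0.034  0.076] 0.08416402041655213
scene wing_a_grip 0.8 [347.904 160.68 ] 205 [ 0.487 -0.034  0.078] 0.08416402041655213
side wing_a 0.9 [378.368 228.52 ] 338 [ 0.657 -0.014  0.072] 0.08445617250620008
side wing_a 0.85 [305.728 182.88 ] 300 [0.54  0.123 0.071] 0.08433878984491827
side wing_a 0.55 [285.184 254.48 ] 258 [ 0.482 -0.044  0.079] 0.08419520740240471
side wing_a_grip 0.81 [281.6 251.8] 219 [ 0.482 -0.044  0.079] 0.08419520740240471
wrist wing_a 0.59 [158.528 212.6  ] 771 [ 0.485 -0.039  0.074] 0.08345650315647563
wrist wing_a 0.56 [194.176  56.72 ] 758 [0.543 0.124 0.081] 0.08386760953831812
wrist wing_a_grip 0.72 [159.424 214.2  ] 723 [ 0.485 -0.039  0.074] 0.08345650315647563
```

```bash
python3 -c "
import cv2,numpy as np
a=cv2.imread('pics/scene0.png');b=cv2.imread('pics/wrist0.png');s=cv2.imread('pics/side0.png')
cv2.imwrite('pics/m1.png',cv2.resize(a[100:320,200:480],(763,600)))
cv2.imwrite('pics/m2.png',cv2.resize(s[120:320,200:460],(780,600)))"
```

```text
(no output)
```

View pics/m1.png

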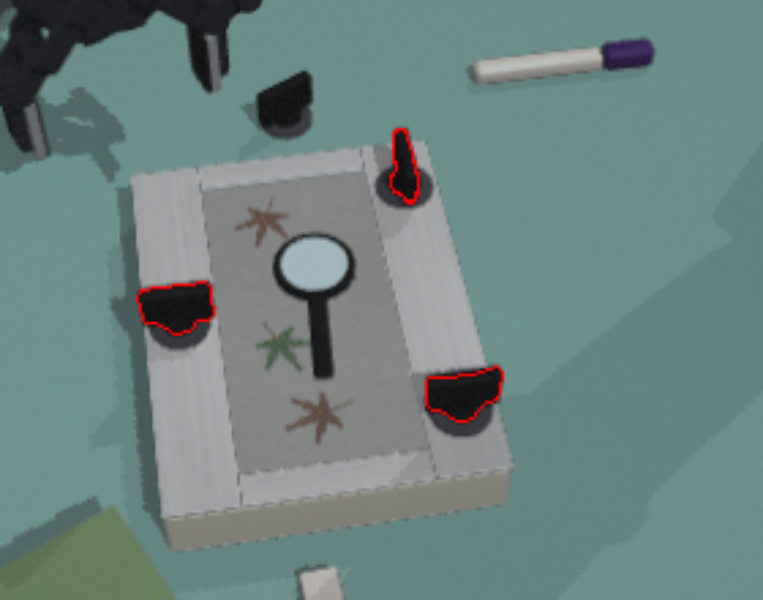

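View pics/m2.png

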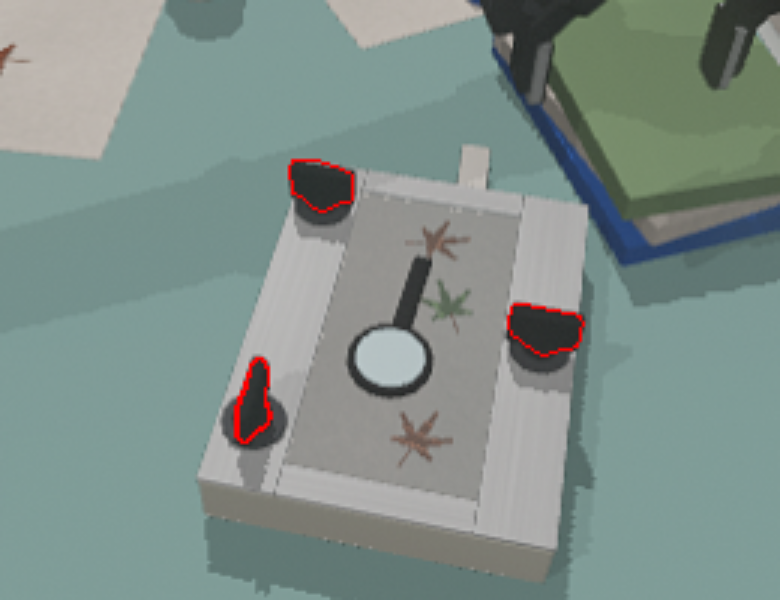

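View pics/wrist0.png

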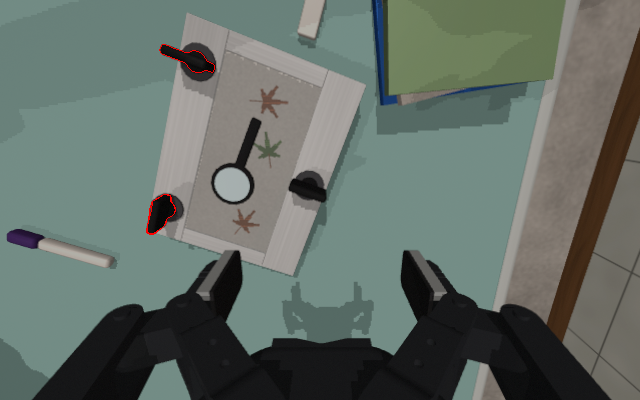

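The open fastener is the one at about (0.485, -0.04). Its wing lies along the rim in all three views: wrist pixel (159, 213), scene crop (405, 165), side crop (255, 400). The other two stand across the rim. The separate black knob standing on the table is a decoy. Next I'll measure the axis and direction accurately.

Run:
```python
from h import *
for n in ['scene','side','wrist']:
    f,T,K,D=grab(n)
    C=[]
    for m in spotter.masks_of(n,'wing_a'):
        P=pts(m['mask'],f,T,K,D); zt=np.percentile(P[:,2],97); Q=P[P[:,2]>zt-0.004]
        (c,s,a)=cv2.minAreaRect((Q[:,:2]*1000).astype(np.float32))
        e=np.linalg.svd(Q[:,:2]-Q[:,:2].mean(0))[2][0] if len(Q)>2 else [0,0]
        print(n,round(m['confidence'],2),len(Q),'top',round(zt,4),np.round(c,1),np.round(s,1),round(a,1),'dir',np.degrees(np.arctan2(e[1],e[0])).round(1))
    # grey dark seats: black discs
```

```text
scene 0.84 140 top 0.0827 [543.5 127.7] [ 9.9 43.1] 71.5 dir -20.4
scene 0.67 120 top 0.0825 [659.8  -7.1] [12. 42.] 63.5 dir -20.5
scene 0.55 82 top 0.0828 [483.7 -35.7] [38.7  8.6] 70.3 dir 70.5
side 0.77 115 top 0.0833 [657.5 -10.2] [10.8 42.4] 69.2 dir -19.7
side 0.72 129 top 0.0836 [481.1 -38.7] [44.4  9.9] 70.2 dir -109.7
side 0.69 82 top 0.0835 [542.1 125.2] [10.4 40.9] 68.9 dir -21.8
wrist 0.84 310 top 0.0826 [481.3 -40.3] [43.4 10.2] 68.3 dir -109.5
wrist 0.68 328 top 0.0826 [657.7 -11.3] [10.2 43.3] 69.6 dir -20.2
wrist 0.66 490 top 0.0828 [541.8 124.7] [ 9.8 42.7] 70.1 dir -19.7
```

>>> {"fn": "drive_tool", "kwargs": {"commands": [{"tx":-0.96,"ty":-0.195,"tz":-0.2,"rz":-0.25,"grip":-1},{"tx":-0.96,"ty":-0.195,"tz":-0.2,"rz":-0.25,"grip":-1},{"tx":-0.96,"ty":-0.195,"tz":-0.2,"rz":-0.25,"grip":-1},{"tx":-0.96,"ty":-0.195,"tz":-0.2,"rz":-0.25,"grip":-1},{"tx":-0.96,"ty":-0.195,"tz":-0.2,"rz":-0.25,"grip":-1},{"tx":-0.96,"ty":-0.195,"tz":-0.2,"rz":-0.25,"grip":-1},{"tx":-0.96,"ty":-0.195,"tz":-0.2,"rz":-0.25,"grip":-1},{"tx":-0.96,"ty":-0.195,"tz":-0.2,"rz":-0.25,"grip":-1},{"tx":-0.96,"ty":-0.195,"tz":-0.2,"rz":-0.25,"grip":-1},{"tx":-0.96,"ty":-0.195,"tz":-0.2,"rz":-0.25,"grip":-1}]}}

```text
validation failed for argument at $.co...
```

>>> {"fn": "drive_tool", "kwargs": {"commands": [{"grip":-1},{"grip":-1}], "grip_force": 40}}

```text
validation failed for argument at $.co...
```

Run:
```python
from h import *
o=status.get_obs();M=R.from_rotvec(o['orientation']).as_matrix()
print(o['clock'],o['tcp_pos'],o['joints'].round(3),M.round(3).tolist())
for n in ['wrist','side']:
    f,T,K,D=grab(n);im=f['frame'].copy()
    for m in spotter.masks_of(n,'wing_a'):
        P=pts(m['mask'],f,T,K,D); zt=np.percentile(P[:,2],97); Q=P[P[:,2]>zt-0.004]
        (c,s,a)=cv2.minAreaRect((Q[:,:2]*1000).astype(np.float32))
        print(n,round(m['confidence'],2),len(Q),'top',round(zt,4),np.round(c,1),np.round(s,1),round(a,1),np.array(m['position'])*[640,400])
    cv2.imwrite(f'pics/{n}1.png',im)
```

```text
0.75 [6.74995913e-01 1.80146349e-05 2.01914910e-01] [-0.108  0.477  0.022  1.555 -0.012  1.109 -0.083] [[0.0, 1.0, 0.0], [1.0, -0.0, 0.0], [0.0, 0.0, -1.0]]
wrist 0.87 303 top 0.0826 [481.5 -40. ] [42.1  9.5] 70.9 [160.512 212.48 ]
wrist 0.75 488 top 0.0829 [541.3 124.9] [ 9.9 43.6] 70.2 [189.504  58.   ]
wrist 0.56 314 top 0.0829 [657.6 -11.1] [ 9.4 42.9] 70.3 [306.176 188.4  ]
side 0.81 110 top 0.0834 [657.6 -10.2] [10.4 42.4] 72.0 [380.416 231.08 ]
side 0.76 88 top 0.0832 [541.6 126.7] [11.6 42. ] 69.2 [309.632 185.32 ]
side 0.51 128 top 0.0834 [480.8 -39.7] [42.4 10. ] 70.5 [286.208 256.32 ]
```

View pics/wrist1.png

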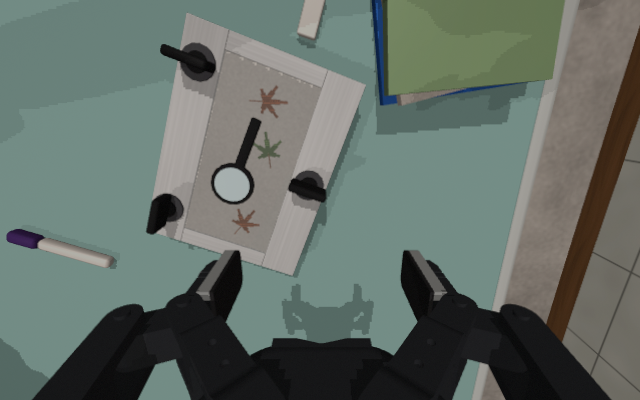

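Both moves were rejected by argument validation and the arm hasn't moved; the picture matches the first wrist view. I'll retry with every field filled in, in case missing ones were the cause.

>>> {"fn": "drive_tool", "kwargs": {"commands": [{"tx":-0.96,"ty":-0.2,"tz":-0.2,"rx":0,"ry":0,"rz":-0.25,"grip":-1}], "grip_force": 40}}

```text
clock: 1.08
tcp_pos: [0.6566, -0.0035, 0.198]
orientation: [2.259, 2.182, 0.002]
contact_force: [0.1, -0.2, -0.1]
grip_width: 0.0851
```

>>> {"fn": "drive_tool", "kwargs": {"commands": [{"tx":-0.96,"ty":-0.2,"tz":-0.2,"rx":0,"ry":0,"rz":-0.25,"grip":-1},{"tx":-0.96,"ty":-0.2,"tz":-0.2,"rx":0,"ry":0,"rz":-0.25,"grip":-1},{"tx":-0.96,"ty":-0.2,"tz":-0.2,"rx":0,"ry":0,"rz":-0.25,"grip":-1},{"tx":-0.96,"ty":-0.2,"tz":-0.2,"rx":0,"ry":0,"rz":-0.25,"grip":-1},{"tx":-0.96,"ty":-0.2,"tz":-0.2,"rx":0,"ry":0,"rz":-0.25,"grip":-1},{"tx":-0.96,"ty":-0.2,"tz":-0.2,"rx":0,"ry":0,"rz":-0.25,"grip":-1},{"tx":-0.96,"ty":-0.2,"tz":-0.2,"rx":0,"ry":0,"rz":-0.25,"grip":-1},{"tx":-0.96,"ty":-0.2,"tz":-0.2,"rx":0,"ry":0,"rz":-0.25,"grip":-1},{"tx":-0.96,"ty":-0.2,"tz":-0.2,"rx":0,"ry":0,"rz":-0.25,"grip":-1},{"tx":0,"ty":0,"tz":0,"rx":0,"ry":0,"rz":0,"grip":-1}], "grip_force": 40}}

```text
clock: 2.33
tcp_pos: [0.4819, -0.0404, 0.1618]
orientation: [-2.573, -1.801, 0.001]
contact_force: [1.0, -1.2, 0.9]
grip_width: 0.0852
```

Run:
```python
from h import *
o=status.get_obs();M=R.from_rotvec(o['orientation']).as_matrix()
print(o['clock'],o['tcp_pos'],o['joints'].round(3),M.round(3).tolist())
for n in ['wrist','side']:
    f,T,K,D=grab(n);im=f['frame'].copy()
    for m in spotter.masks_of(n,'wing_a'):
        P=pts(m['mask'],f,T,K,D); zt=np.percentile(P[:,2],97); Q=P[P[:,2]>zt-0.004]
        (c,s,a)=cv2.minAreaRect((Q[:,:2]*1000).astype(np.float32))
        print(n,round(m['confidence'],2),len(Q),'top',round(zt,4),np.round(c,1),np.round(s,1),round(a,1),np.array(m['position'])*[640,400])
    cv2.imwrite(f'pics/{n}2.png',im)
```

```text
2.325 [ 0.48191822 -0.04035059  0.16184617] [-0.117  0.21   0.081  2.048 -0.022  0.886 -0.373] [[0.342, 0.94, -0.001], [0.94, -0.342, -0.0], [-0.0, -0.001, -1.0]]
wrist 0.85 620 top 0.0826 [656.6 -10.7] [ 9.7 43.4] 69.8 [491.584  92.72 ]
wrist 0.6 424 top 0.0827 [480.9 -40.7] [43.4  8.9] 70.0 [323.2 188.2]
side 0.82 110 top 0.0835 [657.1 -11. ] [10.7 42.9] 67.1 [379.2  227.88]
side 0.8 121 top 0.0835 [481.1 -40.5] [40.8  9.3] 70.7 [285.376 256.4  ]
```

View pics/wrist2.png

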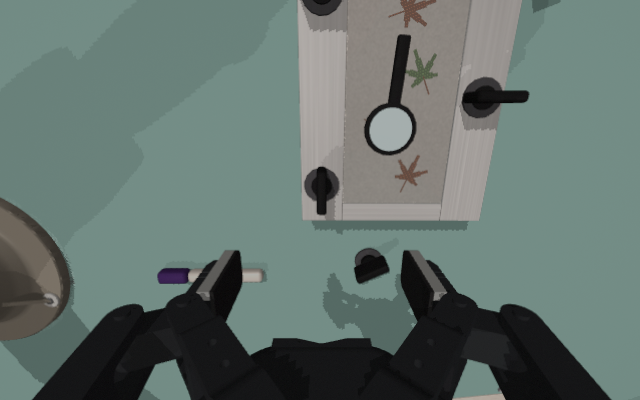

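The wing is vertical in the wrist image at (321, 190), midway between the fingers and aligned with them. I'll check how high the decoy at (370, 266) stands before descending.

Run:
```python
from h import *
f,T,K,D=grab('wrist'); m=np.zeros((400,640),bool); m[245:285,350:392]=1
P=pts(m,f,T,K,D); Q=P[P[:,2]>0.01]; print(Q.min(0),Q.max(0),Q.mean(0))
```

```text
[ 0.47833707 -0.18145805  0.01001901] [ 0.52206404 -0.16410739  0.03870494] [ 0.50031949 -0.17115509  0.02716422]
```

>>> {"fn": "drive_tool", "kwargs": {"commands": [{"tx":0,"ty":0,"tz":-0.9,"rx":0,"ry":0,"rz":0,"grip":-1},{"tx":0,"ty":0,"tz":-0.9,"rx":0,"ry":0,"rz":0,"grip":-1},{"tx":0,"ty":0,"tz":-0.9,"rx":0,"ry":0,"rz":0,"grip":-1},{"tx":0,"ty":0,"tz":-0.9,"rx":0,"ry":0,"rz":0,"grip":-1},{"tx":0,"ty":0,"tz":-0.9,"rx":0,"ry":0,"rz":0,"grip":-1},{"tx":-0.02,"ty":0,"tz":-0.8,"rx":0,"ry":0,"rz":0,"grip":-0.5},{"tx":0,"ty":0,"tz":0,"rx":0,"ry":0,"rz":0,"grip":0}], "grip_force": 40}}

```text
clock: 3.45
tcp_pos: [0.4822, -0.0399, 0.055]
orientation: [-2.572, -1.802, 0.003]
contact_force: [-0.0, 0.9, 0.1]
grip_width: 0.0518
```

>>> {"fn": "drive_tool", "kwargs": {"commands": [{"tx":0,"ty":0,"tz":0,"rx":0,"ry":0,"rz":0,"grip":0.5},{"tx":0,"ty":0,"tz":0,"rx":0,"ry":0,"rz":0,"grip":1},{"tx":0,"ty":0,"tz":0,"rx":0,"ry":0,"rz":0,"grip":1},{"tx":0,"ty":0,"tz":0,"rx":0,"ry":0,"rz":0,"grip":1},{"tx":0,"ty":0,"tz":0,"rx":0,"ry":0,"rz":0,"grip":1}], "grip_force": 40}}

```text
clock: 4.08
tcp_pos: [0.4827, -0.04, 0.056]
orientation: [2.573, 1.802, 0.0]
contact_force: [-0.5, -1.4, -0.5]
grip_width: -0.0002
```

The gripper closed to zero, so it isn't holding the wing. I'll look before doing anything else.

Run:
```python
from h import *
o=status.get_obs(); print(o)
for n in ['wrist','side','scene']:
    f,T,K,D=grab(n);im=f['frame'].copy()
    for m in spotter.masks_of(n,'wing_a'):
        P=pts(m['mask'],f,T,K,D); zt=np.percentile(P[:,2],97); Q=P[P[:,2]>zt-0.004]
        (c,s,a)=cv2.minAreaRect((Q[:,:2]*1000).astype(np.float32))
        print(n,round(m['confidence'],2),len(Q),'top',round(zt,4),np.round(c,1),np.round(s,1),round(a,1),np.array(m['position'])*[640,400])
    cv2.imwrite(f'pics/{n}3.png',im)
    if n=='side': cv2.imwrite('pics/side3c.png',cv2.resize(im[150:330,180:420],(800,600)))
    if n=='scene': cv2.imwrite('pics/scene3c.png',cv2.resize(im[60:240,230:470],(800,600)))
```

```text
{'clock': 4.075, 'joints': array([-0.10254229,  0.37417133,  0.06750829,  2.13111051, -0.04149514,
        0.63726699, -0.35540652]), 'qvel': array([ 1.74560994e-03,  2.44787091e-03, -6.55018821e-04,  8.91781205e-05,
        5.82278206e-04, -8.98637595e-04,  1.61034045e-03]), 'tau': array([-5.09206948e-04, -4.36143851e+01,  1.67834278e+00, -1.87186378e+01,
        8.33144586e-03,  2.92199475e-04,  5.01510897e-05]), 'tcp_pos': array([ 0.48266478, -0.03997739,  0.05602946]), 'orientation': array([2.57335873e+00, 1.80188454e+00, 3.27741051e-04]), 'contact_force': array([-0.51697333, -1.3942235 , -0.52007561]), 'moment': array([-0.02173421,  0.02821188,  0.00536132]), 'grip_width': -0.00015810616003398968}
wrist 0.94 427 top 0.0825 [485.3 -27.2] [16.5  9.5] 70.5 [321.6  224.12]
wrist 0.83 1049 top 0.0825 [648.4  -7.9] [ 9.3 27. ] 69.8 [588.608  89.4  ]
side 0.65 50 top 0.0831 [476.6 -52.2] [16.8  9.3] 71.4 [287.616 259.88 ]
side 0.56 49 top 0.0832 [551.  122.7] [10.6 23.5] 71.1 [310.976 183.   ]
side 0.55 116 top 0.0835 [657.6 -10.1] [ 9.9 42.8] 69.7 [379.328 232.2  ]
scene 0.83 134 top 0.083 [543.3 127.8] [10.5 43.2] 72.8 [370.496 241.12 ]
scene 0.66 48 top 0.0832 [488.1 -26.5] [20.2 11.4] 71.7 [348.992 161.88 ]
scene 0.63 120 top 0.0827 [660.   -8.3] [10.7 40.8] 67.7 [264.192 210.32 ]
```

View pics/wrist3.png

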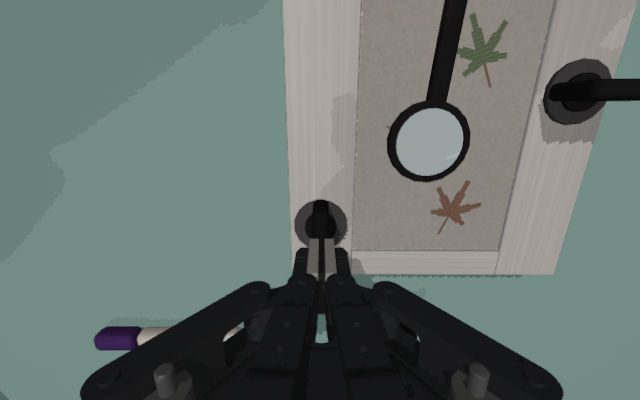

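View pics/side3c.png

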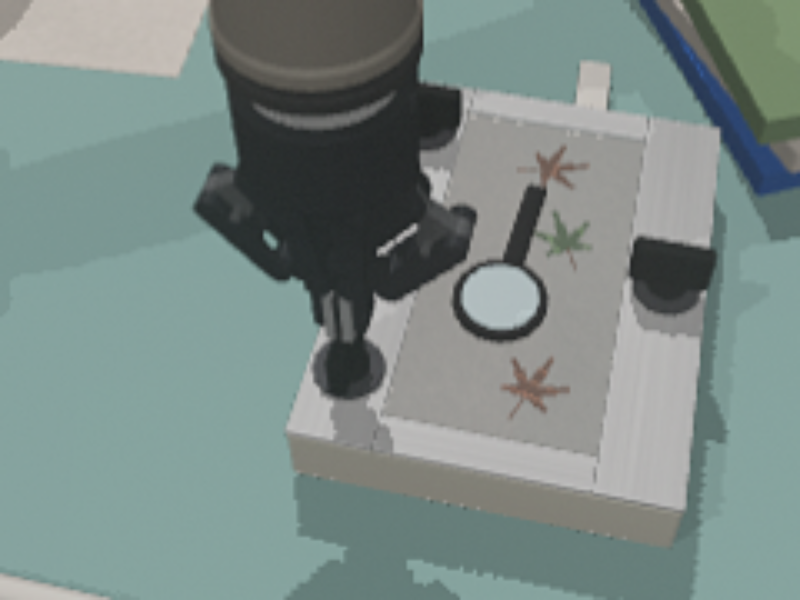

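View pics/scene3c.png

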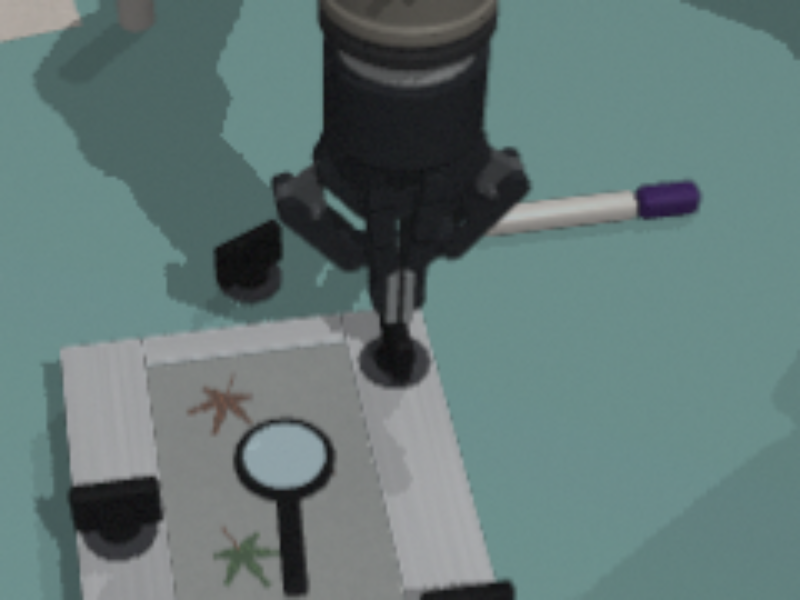

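The cameras seem to show the pads around the wing, contradicting the width reading of 0. I'll zoom in.

Run:
```python
import cv2
a=cv2.imread('pics/wrist3.png')[190:310,260:390]
b=cv2.imread('pics/side3.png')[225:285,260:320]
import numpy as np
cv2.imwrite('pics/z3.png',np.clip(np.hstack([cv2.resize(a,(430,397)),cv2.resize(b,(370,397))])*1.8,0,255).astype(np.uint8))
```

```text
(no output)
```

View pics/z3.png

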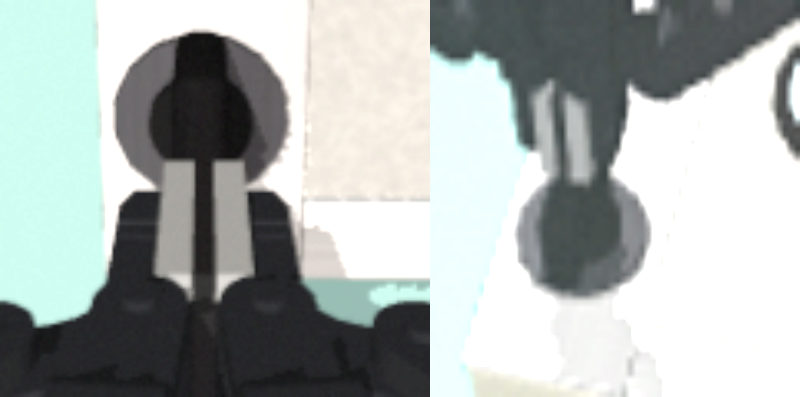

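Run:
```python
from h import *
o=status.get_obs(); M=R.from_rotvec(o['orientation']).as_matrix()
f,T,K,D=grab('wrist')
for v in [200,208,215,222,230,236,240,244,250,260,270]:
    row=[]
    for u in range(300,344,3):
        m=np.zeros((400,640),bool); m[v,u]=1; P=pts(m,f,T,K,D)
        if len(P):
            q=(P[0]-o['tcp_pos'])@M*1000; row.append('%d,%d,%d'%tuple(q)+':%d'%f['frame'][v,u].mean())
        else: row.append('-')
    print(v,' '.join(row))
```

```text
200 17,-15,10:158 17,-13,10:159 16,-11,11:163 17,-9,9:153 17,-7,9:143 17,-5,10:119 21,-3,-1:8 20,-1,0:12 20,0,0:22 17,2,10:129 17,5,10:144 17,7,10:148 16,9,11:146 17,11,10:149 17,13,10:149
208 11,-15,10:132 12,-13,6:59 12,-11,6:60 12,-9,7:61 12,-7,6:52 20,-4,-13:11 20,-3,-15:10 21,-1,-16:11 20,0,-15:12 20,2,-13:8 13,4,5:42 12,7,7:55 12,9,7:53 12,11,7:62 11,13,9:148
215 7,-15,6:60 7,-13,6:61 7,-11,6:59 7,-9,6:58 7,-7,6:11 19,-4,-24:16 20,-2,-25:18 20,-1,-24:18 20,0,-25:18 19,2,-23:12 7,5,6:21 7,7,7:44 7,9,7:53 7,11,6:54 7,13,7:54
222 2,-15,6:60 2,-13,7:60 3,-11,4:21 3,-9,4:20 14,-6,-22:15 15,-4,-25:15 15,-2,-25:18 16,-1,-26:17 16,0,-26:17 15,2,-24:12 3,4,3:11 3,7,4:11 2,9,7:49 1,11,7:54 2,13,6:56
230 -3,-16,6:60 -3,-13,6:62 -2,-11,3:21 -2,-9,4:19 9,-6,-22:14 10,-4,-25:16 11,-2,-27:17 11,-1,-25:18 11,0,-26:17 11,2,-26:12 -2,5,3:12 -3,7,5:11 -2,9,4:26 -4,11,7:43 -4,13,7:55
236 -8,-16,5:61 -8,-14,7:61 -8,-11,6:61 -7,-9,4:20 -6,-7,3:14 6,-4,-24:14 6,-2,-25:17 7,-1,-26:15 7,0,-26:17 6,2,-24:11 -6,5,3:10 -7,7,4:24 -8,9,6:37 -8,11,6:46 -8,13,6:55
240 -12,-16,7:87 -11,-14,6:62 -12,-11,7:60 -1
[... 551 characters left out ...]
<stdin>", line 7, in <module>
  File "h.py", line 14, in pts
    p=cv2.undistortPoints(np.stack([u,v],1)[:,None].astype(float),K,D)[:,0]
      ~~~~~~~~~~~~~~~~~~~^^^^^^^^^^^^^^^^^^^^^^^^^^^^^^^^^^^^^^^^^^^^^
cv2.error: OpenCV(4.12.0) /io/opencv/modules/calib3d/src/undistort.dispatch.cpp:347: error: (-215:Assertion failed) CV_IS_MAT(_src) && CV_IS_MAT(_dst) && (_src->rows == 1 || _src->cols == 1) && (_dst->rows == 1 || _dst->cols == 1) && _src->cols + _src->rows - 1 == _dst->rows + _dst->cols - 1 && (CV_MAT_TYPE(_src->type) == CV_32FC2 || CV_MAT_TYPE(_src->type) == CV_64FC2) && (CV_MAT_TYPE(_dst->type) == CV_32FC2 || CV_MAT_TYPE(_dst->type) == CV_64FC2) in function 'cvUndistortPointsInternal'
```

Run:
```python
from h import *
o=status.get_obs(); M=R.from_rotvec(o['orientation']).as_matrix()
for n,box in [('side',(255,320,225,285)),('scene',(325,375,130,185))]:
    f,T,K,D=grab(n)
    m=np.zeros((400,640),bool); m[box[2]:box[3],box[0]:box[1]]=1
    m&=(f['frame'].mean(2)>60)
    v,u=np.nonzero(m&(f['range_z']>0)); P=pts(m,f,T,K,D)
    q=(P-o['tcp_pos'])@M*1000
    s=(abs(q[:,0])<25)&(abs(q[:,1])<18)&(q[:,2]<-15)
    print(n,s.sum(),'lowest pad z (tool)',np.sort(q[s][:,2])[::-1][:12].round(1)); print(q[s].min(0),q[s].max(0))
    i=np.nonzero(s)[0][np.argsort(-q[s][:,2])[:6]]; print(q[i].round(1),u[i],v[i])
```

```text
side 115 lowest pad z (tool) [-21.6 -23.5 -24.1 -24.4 -24.8 -25.7 -25.9 -32.  -33.4 -34.7 -35.1 -35.6]
[-18.44249708 -14.987232   -84.19629025] [  6.63318066  17.34715861 -21.62023048]
[[ -0.9   3.4 -21.6]
 [-18.4  -6.9 -23.5]
 [-12.8  -6.8 -24.1]
 [ -4.9   2.9 -24.4]
 [ -7.3  -6.6 -24.8]
 [ -6.4   0.  -25.7]] [286 277 278 285 279 283] [251 258 255 252 252 252]
scene 125 lowest pad z (tool) [-23.  -23.1 -24.8 -29.7 -33.5 -34.1 -34.2 -34.9 -35.4 -35.4 -36.1 -36.1]
[  4.88277316 -15.36894362 -74.34784051] [ 15.27534698  13.89220773 -22.98404827]
[[  7.8  -5.4 -23. ]
 [ 10.3  -4.9 -23.1]
 [ 14.1  -4.1 -24.8]
 [  9.6  -6.6 -29.7]
 [ 12.8  -4.  -33.5]
 [ 13.1  -2.2 -34.1]] [352 352 352 353 352 351] [158 159 160 156 156 156]
```

All three cameras agree: the pads are shut above the wing, with the wing fully visible below them. The real fingertips sit roughly 30 mm higher than the reported TCP. I'll raise the closed fingers clear and measure where the tips really are.

>>> {"fn": "drive_tool", "kwargs": {"commands": [{"tx":0,"ty":0,"tz":0.75,"rx":0,"ry":0,"rz":0,"grip":1},{"tx":0,"ty":0,"tz":0.75,"rx":0,"ry":0,"rz":0,"grip":1},{"tx":0,"ty":0,"tz":0,"rx":0,"ry":0,"rz":0,"grip":1}], "grip_force": 40}}

```text
clock: 4.9
tcp_pos: [0.4841, -0.0399, 0.0877]
orientation: [2.572, 1.801, 0.005]
contact_force: [0.0, -0.5, -0.0]
grip_width: -0.0001
```

Run:
```python
from h import *
o=status.get_obs(); M=R.from_rotvec(o['orientation']).as_matrix(); print(o['clock'],o['tcp_pos'],r.grip_depth, o['contact_force'],o['joints'].round(3))
W=np.eye(4);W[:3,:3]=M;W[:3,3]=o['tcp_pos']
ims=[]
for n in ['side','scene','wrist']:
    f,T,K,D=grab(n); P=pts(np.ones((400,640),bool),f,T,K,D)
    q=(P-o['tcp_pos'])@M*1000
    s=(abs(q[:,0])<13)&(abs(q[:,1])<14)&(q[:,2]<15)&(P[:,2]>0.088)
    print(n,s.sum(),'max tool z pct',np.percentile(q[s][:,2],[100,98,95,90,80]).round(1), 'min',q[s].min(0))
    Ti=np.linalg.inv(T); im=cv2.convertScaleAbs(f['frame'],alpha=1.6)
    for z,c in [(0,(0,0,255)),(-.019,(0,255,0)),(-.03,(255,0,0))]:
        p=W@np.array([0,0,z,1]); pc=(Ti@p)[:3]
        uv=cv2.projectPoints(pc[None],np.zeros(3),np.zeros(3),K,D)[0][0,0]; cv2.circle(im,tuple(int(x) for x in uv.round()),1,c,-1)
        if z==0: u0=uv.astype(int)
    x,y=np.clip(u0[0]-40,0,560),np.clip(u0[1]-50,0,300)
    ims.append(cv2.resize(im[y:y+80,x:x+80],(266,266),interpolation=0) if n!='wrist' else cv2.resize(im[180:300,260:380],(266,266)))
cv2.imwrite('pics/tip4.png',np.hstack(ims))
```

```text
4.9 [ 0.4840703  -0.03994994  0.08774672] 0.0187 [ 0.03068585 -0.51885981 -0.00567064] [-0.108  0.32   0.073  2.111 -0.036  0.708 -0.361]
side 510 max tool z pct [-30.2 -36.4 -39.2 -42.3 -49.8] min [ -12.97603742  -13.99846272 -132.98813723]
scene 500 max tool z pct [-28.4 -34.  -36.8 -40.5 -47.5] min [  -9.31205727  -13.96009663 -138.87537166]
wrist 7000 max tool z pct [-31.3 -37.1 -41.9 -49.4 -62.6] min [ -12.92874033  -13.99490434 -123.03449051]
```

View pics/tip4.png

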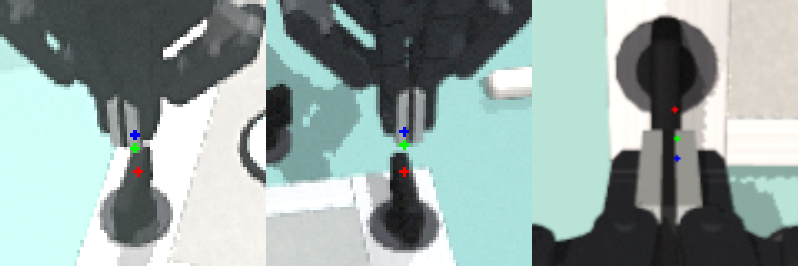

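The true fingertips are about 28 mm above the reported TCP: depth gives -28 to -31 in tool z, and in the side and scene crops the tips end near the -19 to -30 markers. The fingers are laterally centred on the wing (both at column 668 in the wrist crop). I'll reopen and descend using the measured tip, to a reported z of about 0.030, which puts the tips at about 0.058.

>>> {"fn": "drive_tool", "kwargs": {"commands": [{"tx":0,"ty":0,"tz":0,"rx":0,"ry":0,"rz":0,"grip":-0.4},{"tx":0,"ty":0,"tz":0,"rx":0,"ry":0,"rz":0,"grip":-0.4},{"tx":0,"ty":0,"tz":0,"rx":0,"ry":0,"rz":0,"grip":-0.4},{"tx":0,"ty":0,"tz":-0.8,"rx":0,"ry":0,"rz":0,"grip":-0.4},{"tx":0,"ty":0,"tz":-0.8,"rx":0,"ry":0,"rz":0,"grip":-0.4},{"tx":0,"ty":0,"tz":-0.4,"rx":0,"ry":0,"rz":0,"grip":-0.4},{"tx":0,"ty":0,"tz":-0.4,"rx":0,"ry":0,"rz":0,"grip":-0.4},{"tx":0,"ty":0,"tz":-0.2,"rx":0,"ry":0,"rz":0,"grip":-0.4}], "grip_force": 40}}

```text
clock: 6.05
tcp_pos: [0.4824, -0.04, 0.0333]
orientation: [-2.573, -1.802, 0.001]
contact_force: [-0.3, -0.0, 0.7]
grip_width: 0.0595
```

>>> {"fn": "drive_tool", "kwargs": {"commands": [{"tx":0,"ty":0,"tz":-0.15,"rx":0,"ry":0,"rz":0,"grip":0.3},{"tx":0,"ty":0,"tz":0,"rx":0,"ry":0,"rz":0,"grip":1},{"tx":0,"ty":0,"tz":0,"rx":0,"ry":0,"rz":0,"grip":1},{"tx":0,"ty":0,"tz":0,"rx":0,"ry":0,"rz":0,"grip":1},{"tx":0,"ty":0,"tz":0,"rx":0,"ry":0,"rz":0,"grip":1}], "grip_force": 30}}

```text
clock: 6.68
tcp_pos: [0.4822, -0.0398, 0.0312]
orientation: [-2.573, -1.802, 0.0]
contact_force: [-3.1, 1.8, 6.3]
grip_width: 0.0094
```

Run:
```python
from h import *
o=status.get_obs(); print(o['clock'],o['tcp_pos'],o['contact_force'],o['moment'],o['grip_width'],o['joints'].round(2))
f,T,K,D=grab('wrist');g,*_=grab('side')
a=cv2.resize(f['frame'][180:300,260:380],(400,400));b=cv2.resize(g['frame'][215:285,250:320],(400,400))
cv2.imwrite('pics/g5.png',cv2.convertScaleAbs(np.hstack([a,b]),alpha=1.6))
```

```text
6.675 [ 0.48223576 -0.0398246   0.03117443] [-3.14356518  1.84006279  6.29620815] [0.25817621 0.67379069 0.01828202] 0.009364975398450912 [-0.1   0.42  0.06  2.14 -0.05  0.58 -0.35]
```

View pics/g5.png

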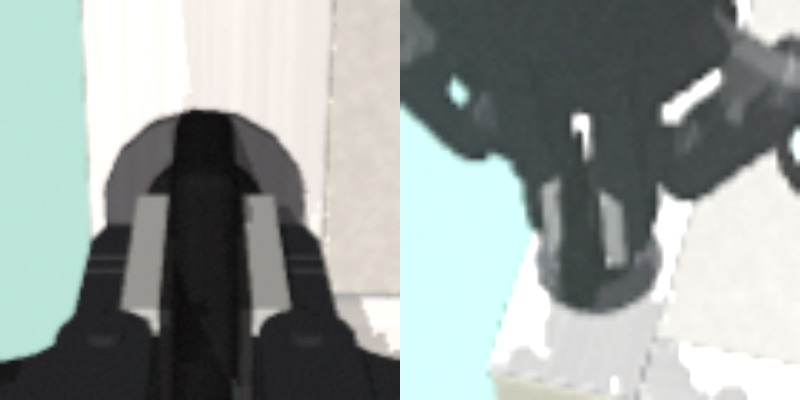

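The wing is now held: width 9.4 mm, and the pads straddle it in both views. I'll turn it clockwise while following the 4 mm rise, checking partway.

>>> {"fn": "drive_tool", "kwargs": {"commands": [{"tx":-0.004,"ty":-0.002,"tz":0.01,"rx":0,"ry":0,"rz":-0.8,"grip":1},{"tx":-0.004,"ty":-0.002,"tz":0.03,"rx":0,"ry":0,"rz":-0.8,"grip":1},{"tx":-0.004,"ty":-0.002,"tz":0.04,"rx":0,"ry":0,"rz":-0.8,"grip":1}], "grip_force": 40}}

```text
clock: 7.15
tcp_pos: [0.4821, -0.0398, 0.0326]
orientation: [-2.84, -1.343, 0.0]
contact_force: [-1.7, 1.7, 2.2]
grip_width: 0.0092
```

>>> {"fn": "drive_tool", "kwargs": {"commands": [{"tx":-0.004,"ty":-0.002,"tz":0.045,"rx":0,"ry":0,"rz":-0.8,"grip":1},{"tx":-0.004,"ty":-0.002,"tz":0.04,"rx":0,"ry":0,"rz":-0.8,"grip":1},{"tx":-0.004,"ty":-0.002,"tz":0.03,"rx":0,"ry":0,"rz":-0.8,"grip":1},{"tx":-0.004,"ty":-0.002,"tz":0.01,"rx":0,"ry":0,"rz":-0.8,"grip":1}], "grip_force": 40}}

```text
clock: 7.65
tcp_pos: [0.4819, -0.0396, 0.0353]
orientation: [-3.066, -0.681, 0.0]
contact_force: [-2.4, 3.2, 4.0]
grip_width: 0.0091
```

>>> {"fn": "drive_tool", "kwargs": {"commands": [{"tx":-0.004,"ty":-0.002,"tz":-0.01,"rx":0,"ry":0,"rz":-0.8,"grip":1},{"tx":-0.004,"ty":-0.002,"tz":-0.03,"rx":0,"ry":0,"rz":-0.8,"grip":1},{"tx":-0.004,"ty":-0.002,"tz":-0.04,"rx":0,"ry":0,"rz":-0.8,"grip":1},{"tx":-0.004,"ty":-0.002,"tz":-0.045,"rx":0,"ry":0,"rz":-0.8,"grip":1}], "grip_force": 40}}

```text
clock: 8.15
tcp_pos: [0.4818, -0.0394, 0.0326]
orientation: [-3.14, 0.016, 0.0]
contact_force: [-2.2, 3.1, 3.1]
grip_width: 0.0094
```

>>> {"fn": "drive_tool", "kwargs": {"commands": [{"tx":-0.004,"ty":-0.002,"tz":-0.04,"rx":0,"ry":0,"rz":-0.8,"grip":1},{"tx":-0.004,"ty":-0.002,"tz":-0.03,"rx":0,"ry":0,"rz":-0.8,"grip":1},{"tx":0,"ty":0,"tz":-0.01,"rx":0,"ry":0,"rz":-0.75,"grip":1},{"tx":0,"ty":0,"tz":0,"rx":0,"ry":0,"rz":0,"grip":1}], "grip_force": 40}}

```text
clock: 8.65
tcp_pos: [0.4818, -0.0393, 0.0312]
orientation: [-3.096, 0.524, 0.0]
contact_force: [-2.7, 3.4, 6.3]
grip_width: 0.0089
```

Run:
```python
from h import *
o=status.get_obs(); print(o['clock'],o['tcp_pos'],o['contact_force'],o['moment'],o['grip_width'],o['joints'].round(2))
f,T,K,D=grab('wrist');g,*_=grab('side')
a=cv2.resize(f['frame'],(480,300));b=cv2.resize(g['frame'][205:295,240:335],(317,300))
cv2.imwrite('pics/g6.png',cv2.convertScaleAbs(np.hstack([a,b]),alpha=1.5))
```

```text
8.65 [ 0.48180331 -0.03926159  0.03122815] [-2.7010116   3.44079776  6.33117944] [ 0.81769784  0.51714158 -0.03997289] 0.008872903321362386 [-0.43  0.46  0.47  2.17 -0.37  0.59 -1.6 ]
```

View pics/g6.png

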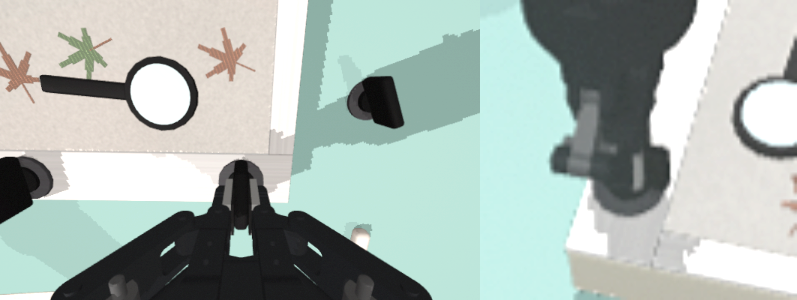

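The wing turned with the gripper, about 89°, and stands across the rim. I'll release it, rise straight up and check.

>>> {"fn": "drive_tool", "kwargs": {"commands": [{"tx":0,"ty":0,"tz":0,"rx":0,"ry":0,"rz":0,"grip":-0.2},{"tx":0,"ty":0,"tz":0,"rx":0,"ry":0,"rz":0,"grip":-0.2},{"tx":0,"ty":0,"tz":0,"rx":0,"ry":0,"rz":0,"grip":-0.2},{"tx":0,"ty":0,"tz":0.5,"rx":0,"ry":0,"rz":0,"grip":-0.2},{"tx":0,"ty":0,"tz":0.9,"rx":0,"ry":0,"rz":0,"grip":-0.2},{"tx":0,"ty":0,"tz":0.9,"rx":0,"ry":0,"rz":0,"grip":-0.2},{"tx":0,"ty":0,"tz":0.9,"rx":0,"ry":0,"rz":0,"grip":-0.2},{"tx":0,"ty":0,"tz":0.9,"rx":0,"ry":0,"rz":0,"grip":-0.2},{"tx":0,"ty":0,"tz":0.9,"rx":0,"ry":0,"rz":0,"grip":-0.2},{"tx":0,"ty":0,"tz":0,"rx":0,"ry":0,"rz":0,"grip":-0.2}]}}

```text
clock: 10.0
tcp_pos: [0.4827, -0.0406, 0.1324]
orientation: [-3.096, 0.524, -0.005]
contact_force: [-0.0, -0.2, -0.3]
grip_width: 0.0512
```

Run:
```python
from h import *
o=status.get_obs(); print(o['clock'],o['tcp_pos'],o['contact_force'],o['grip_width'])
ims=[]
for n in ['wrist','side','scene']:
    f,T,K,D=grab(n);im=f['frame'].copy()
    for m in spotter.masks_of(n,'wing_a'):
        P=pts(m['mask'],f,T,K,D); zt=np.percentile(P[:,2],97); Q=P[P[:,2]>zt-0.004]
        (c,s,a)=cv2.minAreaRect((Q[:,:2]*1000).astype(np.float32)); e=np.linalg.svd(Q[:,:2]-Q[:,:2].mean(0))[2][0]
        print(n,round(m['confidence'],2),len(Q),'top',round(zt,4),np.round(c,1),np.round(s,1),np.degrees(np.arctan(e[1]/e[0])).round(1))
    ims.append(im)
cv2.imwrite('pics/f7.png',np.hstack([cv2.resize(ims[0],(400,300)),cv2.resize(ims[1][130:310,190:430],(400,300))]))
```

```text
10.0 [ 0.48266975 -0.04058656  0.13235837] [-0.03334387 -0.16878025 -0.31680668] 0.051191889366843886
wrist 0.88 543 top 0.0827 [480.9 -40.8] [ 9.7 43. ] -18.9
wrist 0.81 573 top 0.0824 [540.8 123.8] [10.2 42.7] -20.4
wrist 0.75 360 top 0.0825 [644.   -7.1] [ 9.8 16.6] -20.5
side 0.92 119 top 0.0834 [657.2 -10.7] [11.2 42.6] -20.4
side 0.78 127 top 0.0834 [481.7 -39.6] [ 9.5 42. ] -18.5
side 0.59 81 top 0.0835 [541.1 126.5] [11.3 41.8] -20.8
scene 0.78 119 top 0.0829 [659.6  -7.6] [10.8 41.9] -20.2
scene 0.67 138 top 0.0829 [543.9 127.8] [ 9.7 43.9] -19.4
scene 0.62 106 top 0.0824 [483.5 -37.5] [10.8 41.7] -20.0
```

View pics/f7.png

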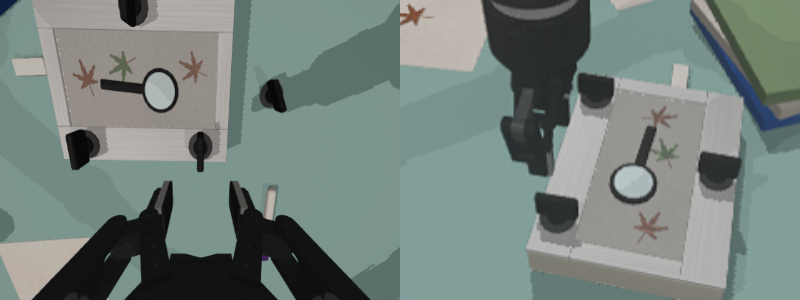

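All three wings stand across the rim, at -18.5° to -20.8° in every view. Their tops are all at 0.083, so the turned one has dropped home, and the arm is clear.

```bash
python3 -c "
from h import *
print(workorder.hand_in())"
```

```text
the job is handed in; nothing more can be done
None
```

I turned the open fastener about 90° clockwise into its locked detent, let go, raised the arm clear and handed the job in. No verdict was reported.

**Last checks:**
- **Turned wing:** it stood at -18.5° to -20.0° in all three cameras, against a rim-crossing direction of -20°. That puts it about 89–90° from its start.
- **Detent:** its top edge was back at about 83 mm, the same as before the turn and as the other two, so it has dropped home.
- **Locked wings:** both were unchanged, at about -20°.
- **Arm:** the contact force was about 0 and the clock was near 10 s of the allowed 32 s.

**What disagreed or went wrong:**
- **Rejected moves:** the first two move calls failed validation. Moves were accepted once every field in a row was filled in.
- **First grasp missed:** the fingers shut just above the wing and touched nothing. The cameras showed the real fingertips about 28 mm above the reported TCP. I went down by the measured tip height instead, and the second grasp held at about 9 mm.

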